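Draw the L-shaped scraper out of its drying guard

ROBOT

A 6-joint arm with a two-finger parallel gripper is mounted at the origin on a cart in front of the work surface, level with it; the furniture and walls round the work are solid. World frame = base frame: x ahead of the robot, y to its left, z up, the work surface at z = 0. Lengths are in mm, angles in rad, forces in N, time in s.
With the tool pointing down it reaches from about 350 to 875 mm from the base axis. Payload 4.2 kg.
Tool frame: the origin (TCP) lies midway between the tips of the shut fingers; the grasp point (between the pads) lies 19 mm behind it; z points along the fingers, y is the direction in which the jaws open and shut (so a half turn about z gives the same grasp; the last joint's range is limited). The gripper opens to 85 mm and grips with 20 to 120 N. Pads are 22 mm wide; open, the fingers measure 114 mm over their backs; the gripper's body (76 mm by 85 mm) begins 54 mm behind the grasp point. The pads swing forward as they close: fully open they stand 13 mm farther back than shut.
Start: joints at [1.481, 0.385, 0.008, 0, -1.194, -0.259], TCP at [213.574, 587.355, 231.312] pointing down, gripper open.
Joint ranges: [-3.14, 3.14], [-1.21, 2.06], [-1.07, 1.41], [-3.16, 2.05], [-2.99, -0.16], [-3.1, 3.1]. Speed limits (rad/s): [2.79, 2.79, 3.14, 3.14, 3.14, 3.14].

INTERFACE

Orientations are given as a unit quaternion [x, y, z, w].
In Python, from bench import readout, optics, workorder, nets gives the robot as it stands. The module is installed in compiled form; this text tells all that it offers.
- The arm moves only by the tool move_arm, never from a script. Its argument "steps" is a list of rows, each a list of 7 numbers: the opening, from -1 (shut) to 1 (fully open), so that 0 is half open, then the shift along the world's x, y, z in mm, then the turn, a rotation vector about the world's x, y, z in rad. In form: [[gripper, tx, ty, tz, wx, wy, wz], ...]. A call has 1 to 5 rows; each row is the pose to reach, as a shift and turn from the pose commanded when the call began; what a row does not reach only later rows make up. A row lasts 1/12 s, in which the tool goes at most 41.7 mm and 7.16 degrees, less where a joint would pass 70% of its speed; a pose out of reach is approached as far as the arm can. A call with a gripper value outside its range is refused whole. The fingers move at their own pace and stop on an object; the grip force is fixed at half the most. Time passes only in rows, so rows that repeat a pose let the fingers close. It gives the time, the measured TCP pose, the force and the opening at its end, in the units of the state.
- readout.read_state(): the state, without advancing time (a new reading comes with each control period).
- optics.get_image(name): name is "scene" or "side" or "wrist"; returns a dict with "frame" (480x640x3 uint8, blue, green, red), "fx", "fy", "cx", "cy" (pixels), "k1" (the pictures are not rectified: a ray, as slopes to the right and down, at radius r is drawn at 1 + k1 r^2 times it, then the intrinsics apply), "rvec" (rotation vector, rad) and "tvec" (3), from world to camera coordinates, as OpenCV has them. Camera axes: x right, y down, z forward; pixel columns grow to the right and rows downward; lengths in mm; the calibration is good to about 2 mm. A picture is of the moment at which its call begins. There is no depth.
- workorder.job_done(): hands the job in, once; it reports no verdict.
Trained networks look in a picture, given as the dict that the camera call returned (one of the last four; its "shot" number tells which), for a name from the list of things; names that differ only in an ending like _2 or _b are one class to them, and where a whole thing is asked for, a point or a joint stands for the part that bears it (a point fixed in the world has none). Each returns a list of dicts, best first, with "conf" (0 to 1); they miss things now and then, are a little off and sometimes report something else, mostly with a low value. They report only what shows in the picture. A call takes as long as a camera call.
- nets.silhouettes(name, picture): "region" (480x640 bool, what is visible of it) and "extent" ([left, top, right, bottom] in pixels, round what is visible of it).
- nets.tip_of(name, picture): "uv" ([column, row] in pixels: a listed point, or the origin of a listed thing).
The state is a dict: "clock": time; "joints": joint angles; "joint_vel": joint speeds; "joint_efforts": joint torques, N m; "position": TCP position; "ee_rot": TCP orientation; "contact_force": force on the tool from outside, world axes, zero at the start; "wrist_torque": the same for the moment, N m; "gripper_width": finger opening in mm.
Only numpy, scipy, OpenCV 4.12 (cv2) and the standard library are available. Lean on these libraries where they do the work, as an engineer would, in place of code of your own. Each camera call takes 0.05 s, during which the arm holds its last target.

TASK

Draw the L-shaped steel scraper out through the front opening of the low drying guard and leave it lying flat on the bench, blade and all wholly in front of the guard. Its blade is wider than the opening, so it has to be turned as it comes out; work it out gently, leaving the guard, the two bowls and the brown bottle where they stand.

Things in the scene. Friction and masses are not known exactly. Their poses are not given: they have to be found in the camera images.
- scraper: L-shaped scraper, one loose rigid piece of plain steel, 0.2 to 0.35 kg, flat on the bench: ring handle, shank, heel (the corner), blade. Origin: ring centre at bench height. Axes: +x along the shank from ring to heel, +y the way the blade points, z up. Shank 12 mm wide, 8 mm high. At the start the ring lies in front of the guard, the blade inside it.
- ring_center (a point): Centre of the scraper's ring handle, 5 mm above the bench; axes as scraper. The ring is a round bar 10 mm thick bent to a flat circle of 60 mm inner and 80 mm outer diameter, empty inside. Closed fingers put down into it can drag it any way, the scraper turning freely about them and trailing behind; fingers that pinch the bar from above also hold its direction.
- heel (a point): Corner of the scraper's L, where the centre lines of shank and blade meet, 130 mm from the ring's centre along +x, 4 mm above the bench; axes as scraper.
- blade_tip (a point): End of the blade on its centre line, 70 mm from the heel along +y, 4 mm above the bench; axes as scraper. The blade is 16 mm wide (along the shank) and 8 mm high.
- guard: Loose grey steel frame without a floor, 24 mm high (27 over its wires), about 1.5 kg; slides on the bench if pulled with some 6 N or more. Axes: +x inward, away from the robot; +y left along the front wall. Walls 6 mm thick, outside from x = 0 to 98 mm, y = -48 to +98 mm. Wires across the top, 20 mm apart, keep the blade from being lifted out.
- guard_mouth (a point): Middle of the opening in the guard's front wall, at its outer face and bench height (the guard's origin and axes). The opening is y = -22 to +22 mm, 21 mm high. Drawn straight out, the blade catches behind the wall left (+y) of it; with the ring swung about 70 to 90 degrees round to the left, the blade points inward and fits through.
- bowl_right: Porcelain bowl about 114 mm wide and 56 mm high, standing loose right of the guard or behind it on the left; origin at the centre of its underside. Not to be disturbed.
- bowl_left: The other porcelain bowl, about 110 mm wide and 56 mm high, at the other of those two places; origin at the centre of its underside. Not to be disturbed.
- bottle: Small brown bottle, 40 mm wide and 74 mm high, standing loose behind on the left; origin at the centre of its underside. Not to be disturbed.

How it is judged:
By the outcome, as a careful person would: the job done as asked, in the order asked, and still so for the second after the job is handed in, with the robot touching nothing.
It also fails if it takes over 58 s, if anything falls off the work surface, if the arm or the gripper's body presses on something with over 40 N, if the wrist force passes 120 N, or if a joint passes its speed limit or range.

## Working session

There is one attempt and no reset: what is moved stays moved. The work goes in short steps, Python scripts to look and compute and a tool call to move; the robot and the scene stay as the last step left them, time stands still between calls to the robot, and variables do not carry over. Pictures are saved under pics/ and viewed, and the job is handed in when it is done.

Besides the shell and the picture viewer there is one more tool, called after "Call:" as name([rows], argument=value, ...), one row to a line, values as JSON. move_arm: Moves the arm, as the interface text tells. Its arguments: {"type":"object","properties":{"steps":{"type":"array","items":{"type":"array","items":{"type":"number"}}}},"required":["steps"]}

```bash
mkdir -p pics
cat > h.py <<'E'
import numpy as np, cv2
from bench import readout, optics, workorder, nets
def shot(cam,fn=None):
    p=optics.get_image(cam)
    if fn: cv2.imwrite('pics/'+fn,p['frame'])
    return p
def K(p): return np.array([[p['fx'],0,p['cx']],[0,p['fy'],p['cy']],[0,0,1.]])
def D(p): return np.array([p['k1'],0,0,0,0.])
def back(p,uv,z):
    uv=np.array(uv,float).reshape(-1,1,2)
    n=cv2.undistortPoints(uv,K(p),D(p)).reshape(-1,2)
    R=cv2.Rodrigues(np.array(p['rvec'],float))[0];t=np.array(p['tvec'],float).ravel()
    C=-R.T@t
    d=np.c_[n,np.ones(len(n))]@R
    return C+d*((z-C[2])/d[:,2])[:,None]
def proj(p,X):
    return cv2.projectPoints(np.array(X,float).reshape(-1,1,3),np.array(p['rvec'],float),np.array(p['tvec'],float),K(p),D(p))[0].reshape(-1,2)
E
python3 - <<'E'
from h import *
s=readout.read_state(); print({k:np.round(v,3) for k,v in s.items()})
for c in ['scene','side','wrist']:
    p=shot(c,c+'0.png')
    R=cv2.Rodrigues(np.array(p['rvec'],float))[0];print(c,'cam',-R.T@np.array(p['tvec']).ravel())
    for n,z in [('ring_center',5),('heel',4),('blade_tip',4),('guard_mouth',0),('bowl_right',0),('bowl_left',0),('bottle',0),('scraper',0),('guard',0)]:
        r=nets.tip_of(n,p)[:2]
        for q in r: print(n,round(q['conf'],2),np.round(q['uv']),np.round(back(p,q['uv'],z)[0],1))
E
```

```text
{'clock': np.float64(0.0), 'joints': array([ 1.481e+00,  3.860e-01,  7.000e-03, -1.000e-03, -1.194e+00,
       -2.590e-01]), 'joint_vel': array([-0.001,  0.001, -0.001, -0.   , -0.001, -0.002]), 'joint_efforts': array([-1.0000e-03, -3.9229e+01,  1.8840e+01,  4.1860e+00, -5.0000e-03,
       -0.0000e+00]), 'position': array([213.397, 586.805, 230.207]), 'ee_rot': array([ 0.985, -0.174, -0.   ,  0.001]), 'contact_force': array([ 0.2  , -0.633, -0.413]), 'wrist_torque': array([-0.043,  0.016, -0.025]), 'gripper_width': np.float64(85.282)}
scene cam [ -55.60898531 -879.18523447  622.28993654]
ring_center 0.89 [290. 300.] [ 498.7 -118.9    5. ]
ring_center 0.24 [315. 288.] [ 561.6 -117.6    5. ]
heel 0.83 [333. 273.] [626.2 -96.6   4. ]
blade_tip 0.77 [311. 263.] [618.9 -35.9   4. ]
blade_tip 0.74 [318. 290.] [ 561.7 -126.7    4. ]
guard_mouth 0.92 [315. 290.] [ 562.1 -117.8    0. ]
bowl_right 0.65 [284. 227.] [681.7 145.4   0. ]
bowl_left 0.93 [408. 325.] [ 613.3 -316.1    0. ]
bowl_left 0.25 [316. 291.] [ 559.6 -122.4    0. ]
bottle 0.66 [296. 209.] [768.4 207.2   0. ]
scraper 0.87 [289. 305.] [ 491.5 -126.2    0. ]
guard 0.67 [316. 287.] [ 569.6 -112.1    0. ]
side cam [  621.9423567  -1021.04344184   774.55958614]
ring_center 0.56 [234. 285.] [ 498.7 -126.1    5. ]
heel 0.84 [299. 279.] [ 623.3 -114.2    4. ]
guard_mouth 0.55 [269. 282.] [ 565.4 -115.     0. ]
guard_mouth 0.35 [292. 254.] [612.5 -28.2   0. ]
bowl_right 0.73 [322. 208.] [682.8 136.9   0. ]
bowl_right 0.15 [271. 279.] [ 569.6 -105.9    0. ]
bowl_left 0.7 [292. 359.] [ 605.6 -317.3    0. ]
bottle 0.65 [359. 190.] [777.5 208.    0. ]
scraper 0.89 [236. 284.] [ 500.8 -117.8    0. ]
scraper 0.18 [294. 256.] [615.2 -36.4   0. ]
guard 0.59 [273. 280.] [ 572.4 -107.3    0. ]
wrist cam [280.52892987 563.00454771 374.38625003]
```

Run:
```python
import cv2
a=cv2.imread('pics/scene0.png');b=cv2.imread('pics/side0.png')
cv2.imwrite('pics/sc_c.png',cv2.resize(a[180:380,220:480],None,fx=3,fy=3,interpolation=cv2.INTER_CUBIC))
cv2.imwrite('pics/si_c.png',cv2.resize(b[160:400,190:430],None,fx=2.5,fy=2.5,interpolation=cv2.INTER_CUBIC))
```

```text
(no output)
```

View pics/scene0.png

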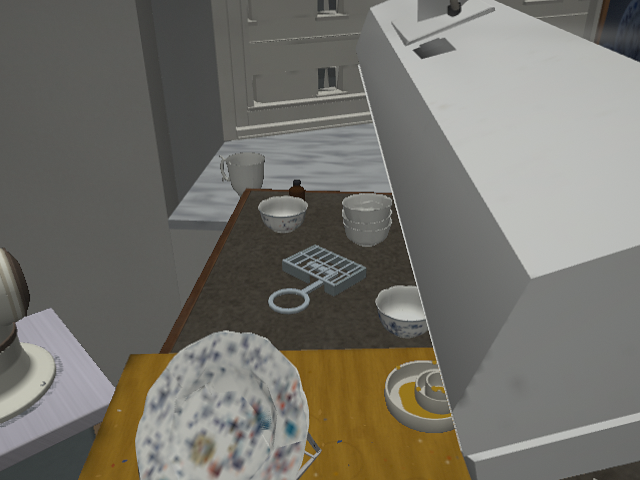

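View pics/sc_c.png

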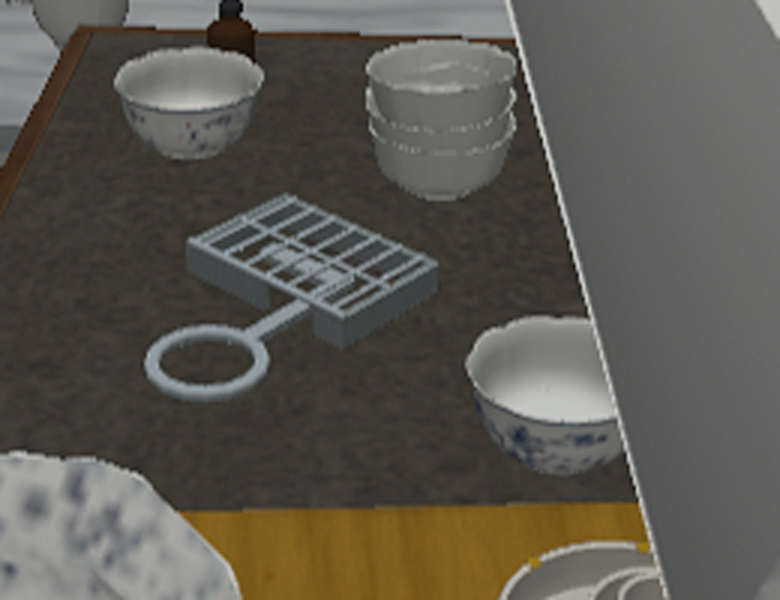

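View pics/si_c.png

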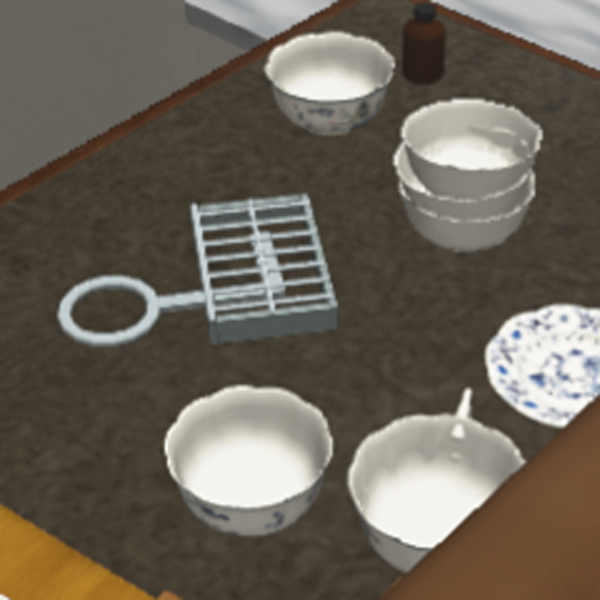

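View pics/side0.png

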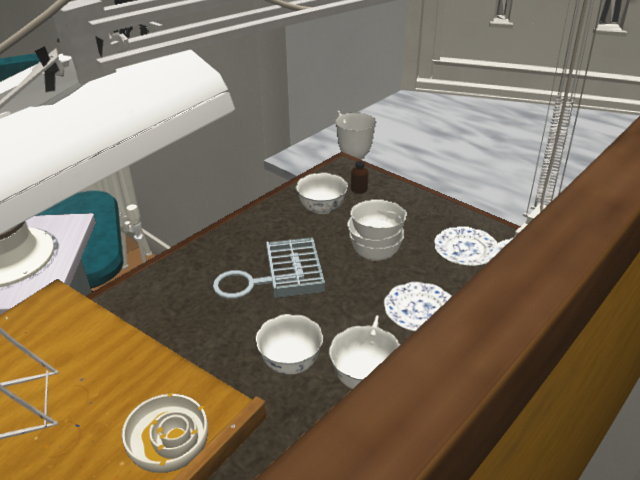

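Run:
```python
from h import *
p=shot('scene')
print(back(p,[[195,300],[170,350],[245,190],[400,350],[132,355],[367,240]],0).round())
p=shot('side'); print(back(p,[[190,370],[215,384],[240,430]],0).round())
```

```text
[[ 365.    4.    0.]
 [ 257. -104.    0.]
 [ 739.  397.    0.]
 [ 551. -357.    0.]
 [ 203.  -75.    0.]
 [ 787.  -32.    0.]]
[[ 435. -332.    0.]
 [ 479. -365.    0.]
 [ 524. -457.    0.]]
```

Call:
move_arm([
  [1,15,-37,0,0,0,-0.12],
  [1,30,-74,0,0,0,-0.24],
  [1,45,-111,0,0,0,-0.36],
  [1,60,-148,0,0,0,-0.48],
  [1,75,-185,0,0,0,-0.6],
])

```text
clock: 2.02
position: [288.9, 400.6, 231.4]
ee_rot: [0.888, -0.459, 0.0, -0.0]
contact_force: [1.0, 0.0, -0.2]
gripper_width: 85.6
```

Call:
move_arm([
  [0.5,15,-37,0,0,0,-0.12],
  [0.5,30,-74,0,0,0,-0.24],
  [0.5,45,-111,0,0,0,-0.36],
  [0.5,60,-148,0,0,0,-0.48],
  [0.5,75,-185,0,0,0,-0.48],
])

```text
clock: 2.43
position: [363.8, 215.5, 231.8]
ee_rot: [0.754, -0.656, 0.0, -0.001]
contact_force: [1.1, 0.4, -0.2]
gripper_width: 63.8
```

Call:
move_arm([
  [0.2,15,-37,0,0,0,0],
  [0.2,30,-74,0,0,0,0],
  [0.2,45,-111,0,0,0,0],
  [0.2,60,-148,0,0,0,0],
  [0.2,75,-185,0,0,0,0],
])

```text
clock: 2.85
position: [438.9, 30.4, 231.9]
ee_rot: [0.756, -0.655, 0.0, -0.001]
contact_force: [1.5, 1.1, 0.8]
gripper_width: 51.0
```

Call:
move_arm([
  [0.1,15,-37,0,0,0,0],
  [0.1,30,-74,0,0,0,0],
  [0.1,42,-92,0,0,0,0],
  [0.1,42,-92,0,0,0,0],
  [0.1,42,-92,0,0,0,0],
])

```text
clock: 3.27
position: [480.7, -60.7, 231.0]
ee_rot: [0.755, -0.656, -0.0, 0.0]
contact_force: [-0.3, 0.1, -0.3]
gripper_width: 47.0
```

Run:
```python
from h import *
s=readout.read_state(); print({k:np.round(v,3) for k,v in s.items()})
p=shot('wrist','w1.png'); print(p['fx'],p['k1'],p['rvec'],p['tvec'])
for n,z in [('ring_center',5),('heel',4),('blade_tip',4),('guard_mouth',0),('bowl_right',0),('bowl_left',0)]:
        r=nets.tip_of(n,p)[:2]
        for q in r: print(n,round(q['conf'],2),np.round(q['uv']),np.round(back(p,q['uv'],z)[0],1))
```

```text
{'clock': np.float64(3.267), 'joints': array([ 0.21 ,  0.145, -0.325, -0.   , -1.102, -0.071]), 'joint_vel': array([ 0.041, -0.02 , -0.023, -0.007, -0.003, -0.004]), 'joint_efforts': array([ -0.729, -25.409,  18.421,   4.127,   0.03 ,   0.032]), 'position': array([480.719, -60.721, 231.002]), 'ee_rot': array([ 0.755, -0.656, -0.   ,  0.   ]), 'contact_force': array([-0.349,  0.081, -0.252]), 'wrist_torque': array([-0.024, -0.029,  0.001]), 'gripper_width': np.float64(46.972)}
371.6341940540613 -0.0625169925936534 [-0.21611722  3.08009349  0.45045573] [465.82487217  83.75394211 415.92622234]
heel 0.67 [180. 144.] [ 623.3 -103.3    4. ]
blade_tip 0.66 [190. 219.] [609.8 -30.1   4. ]
guard_mouth 0.93 [244. 142.] [ 561.7 -113.4    0. ]
bowl_right 0.62 [190. 216.] [611.1 -31.8   0. ]
bowl_right 0.55 [127. 354.] [681.  146.3   0. ]
bowl_left 0.68 [ 55. 391.] [776.1 216.8   0. ]
```

View pics/w1.png

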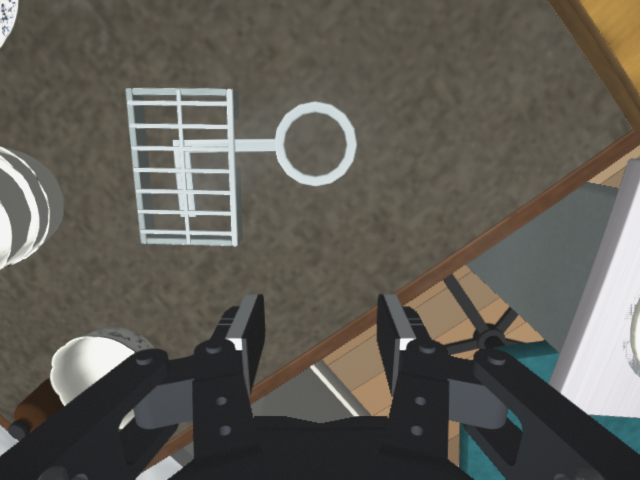

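Run:
```python
from h import *
p=shot('wrist','w2.png')
a=p['frame'][75:260,110:370]
cv2.imwrite('pics/w2c.png',cv2.resize(a,None,fx=3,fy=3,interpolation=cv2.INTER_CUBIC))
r=nets.silhouettes('scraper',p)
for q in r[:2]: print(q['conf'],q['extent'],q['region'].sum())
r=nets.silhouettes('guard',p)
for q in r[:2]: print(q['conf'],q['extent'],q['region'].sum())
print(back(p,[[126,89],[232,89],[237,245],[142,244]],25).round(1))
# ring ellipse
g=cv2.cvtColor(p['frame'],cv2.COLOR_BGR2GRAY)
m=((g>120)*255).astype(np.uint8)
m[:,:240]=0; m[:,365:]=0;m[:95]=0;m[195:]=0
ys,xs=np.nonzero(m); 
cs,_=cv2.findContours(m,cv2.RETR_CCOMP,cv2.CHAIN_APPROX_NONE)
for c in cs:
    if len(c)>40:
        e=cv2.fitEllipse(c); X=back(p,c.reshape(-1,2),5)
        cc,rr=cv2.minEnclosingCircle(X[:,:2].astype(np.float32)); print(len(c),e,cc,rr, back(p,e[0],5))
```

```text
0.97 [172.4, 95.9, 356.3, 215.7] 4108
0.79 [123.6, 85.5, 242.9, 246.3] 9285
[[ 6.676e+02 -1.445e+02  2.500e+01]
 [ 5.722e+02 -1.565e+02  2.500e+01]
 [ 5.553e+02 -1.310e+01  2.500e+01]
 [ 6.501e+02 -3.000e-01  2.500e+01]]
306 ((307.53399658203125, 141.43017578125), (79.64787292480469, 109.89969635009766), 88.83934020996094) (508.802001953125, -115.94979095458984) 56.81313705444336 [[ 500.35338214 -120.42780376    5.        ]]
179 ((315.2828674316406, 141.667724609375), (62.0168342590332, 63.595035552978516), 175.6518096923828) (492.8167419433594, -120.7739486694336) 30.641620635986328 [[ 492.92977621 -121.27917859    5.        ]]
```

View pics/w2c.png

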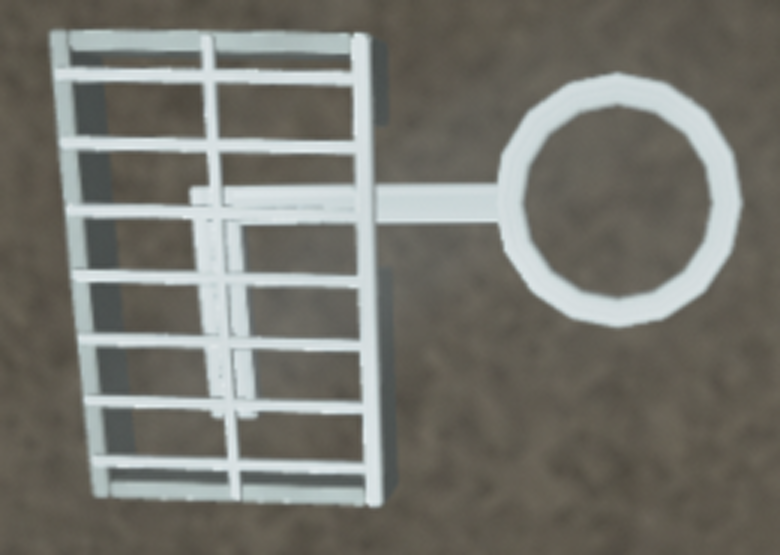

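```bash
cat > plan.py <<'E'
from h import *
from scipy.sparse import coo_matrix
from scipy.sparse.csgraph import dijkstra
boxes=np.array([[0,6,-48,-22],[0,6,22,98],[92,98,-48,98],[0,98,-48,-42],[0,98,92,98]],float)
def rect(x0,x1,y0,y1,s=2.):
    xs=np.linspace(x0,x1,int((x1-x0)/s)+2);ys=np.linspace(y0,y1,int((y1-y0)/s)+2)
    return np.r_[[(x,y) for x in xs for y in (y0,y1)],[(x,y) for y in ys for x in (x0,x1)]]
a=np.linspace(0,2*np.pi,90,endpoint=False)
# heel-centred points (scraper axes)
P=np.r_[rect(-92,8,-6,6),rect(-8,8,-6,70),np.c_[-130+40*np.cos(a),40*np.sin(a)],rect(-190,-165,-14,14)]
def clear(x,y,th):
    c,s=np.cos(th),np.sin(th);Q=P@np.array([[c,s],[-s,c]])
    Q=np.asarray([x,y]).T.reshape(-1,1,2)+Q
    d=np.full(Q.shape[:2],1e9)
    for b in boxes:
        dx=np.maximum(b[0]-Q[...,0],Q[...,0]-b[1]);dy=np.maximum(b[2]-Q[...,1],Q[...,1]-b[3])
        d=np.minimum(d,np.hypot(np.maximum(dx,0),np.maximum(dy,0))+np.minimum(np.maximum(dx,dy),0))
    return d.min(1)
def plan(start,goal,thdeg=np.arange(4,-93,-2.)):
    X=np.arange(-110,75,2.);Y=np.arange(-30,32,2.)
    gx,gy=np.meshgrid(X,Y,indexing='ij')
    C=np.stack([clear(gx.ravel(),gy.ravel(),np.radians(t)).reshape(gx.shape) for t in thdeg],-1)
    idx=np.arange(C.size).reshape(C.shape); I=[];J=[];W=[]
    for dx in (-1,0,1):
     for dy in (-1,0,1):
      for dt in (0,1):
        if (dx,dy,dt)==(0,0,0): continue
        sl=lambda d,n:(slice(max(0,-d),n-max(0,d)),slice(max(0,d),n-max(0,-d)))
        (a0,b0),(a1,b1),(a2,b2)=[sl(d,n) for d,n in zip((dx,dy,dt),C.shape)]
        ca=np.minimum(C[a0,a1,a2],C[b0,b1,b2]);ok=ca>1
        L=2*np.hypot(dx,dy)+3*dt
        I.append(idx[a0,a1,a2][ok]);J.append(idx[b0,b1,b2][ok]);W.append(L*(1+(10/ca[ok])**3))
    G=coo_matrix((np.concatenate(W),(np.concatenate(I),np.concatenate(J))),shape=(C.size,)*2).tocsr()
    f=lambda q:idx[np.argmin(abs(X-q[0])),np.argmin(abs(Y-q[1])),np.argmin(abs(thdeg-q[2]))]
    d,pr=dijkstra(G,indices=f(start),return_predecessors=True)
    k=f(goal);print('cost',d[k]);path=[]
    while k>=0: path.append(k);k=pr[k]
    i,j,t=np.unravel_index(path[::-1],C.shape)
    return np.c_[X[i],Y[j],thdeg[t],C[i,j,t]]
E
python3 - <<'E'
from plan import *
p=shot('wrist')
print(back(p,[[239,116.7],[240,163.3]],0).round(1), back(p,[[239,142.7],[200,142.7]],8).round(1))
yaw=np.radians(6.9);R=np.array([[np.cos(yaw),-np.sin(yaw)],[np.sin(yaw),np.cos(yaw)]])
for O in [(565.6,-109.3),(562.5,-113)]:
  for n,X in [('ring',(493,-121)),('heel',(623.3,-103.3)),('tip',(609.8,-30.1))]: print(n,(R.T@(np.array(X)-O)).round(1))
path=plan((60,2,2),(-90,0,-90))
print(path[::3].round(1),path[:,3].min())
E
```

```text
[[ 569.1 -134.5    0. ]
 [ 564.2  -90.3    0. ]] [[ 565.3 -110.5    8. ]
 [ 602.7 -105.4    8. ]]
ring [-73.5  -2.9]
heel [58. -1.]
tip [53.4 73.3]
ring [-70.    0.4]
heel [61.5  2.3]
tip [56.9 76.6]
cost 498.51496813221337
[[ 60.    2.    2.   15.9]
 [ 54.    0.    0.   16. ]
 [ 48.    0.    0.   16. ]
 [ 42.    0.    0.   16. ]
 [ 36.    0.    0.   16. ]
 [ 30.    0.    0.   16. ]
 [ 28.   -2.   -6.   15. ]
 [ 26.   -4.  -12.   14. ]
 [ 22.   -6.  -18.   13.8]
 [ 18.   -6.  -22.   13.2]
 [ 14.   -6.  -28.   11.9]
 [ 12.   -6.  -32.   10.8]
 [ 10.   -6.  -36.    9.3]
 [  6.   -4.  -40.    8.6]
 [  4.   -4.  -44.    8.1]
 [  2.   -4.  -48.    8. ]
 [  0.   -4.  -54.    8. ]
 [ -2.   -4.  -58.    8.5]
 [ -4.   -4.  -62.    9.7]
 [ -8.   -4.  -68.   10.9]
 [-12.   -4.  -74.   12.1]
 [-18.   -4.  -78.   11.6]
 [-24.   -4.  -80.   12.4]
 [-30.   -4.  -82.   12.7]
 [-36.   -4.  -84.   13.5]
 [-42.   -4.  -86.   12.9]
 [-48.   -4.  -86.   13.3]
 [-54.   -4.  -86.   13.7]
 [-60.   -4.  -86.   13.3]
 [-66.   -4.  -86.   13.1]
 [-72.   -4.  -86.   13.4]
 [-78.   -4.  -86.   15.8]
 [-84.   -4.  -86.   19.7]
 [-88.   -2.  -88.   22.8]] 8.001945119192275
```

Call:
move_arm([
  [0.0,-11,-33,-15,0,0,0],
  [0.0,-22,-66,-35,0,0,0],
  [0.0,-22,-66,-75,0,0,0],
  [0.0,-22,-66,-115,0,0,0],
  [0.0,-22,-66,-155,0,0,0],
])

```text
clock: 4.23
position: [458.8, -126.2, 75.7]
ee_rot: [0.755, -0.656, 0.001, -0.001]
contact_force: [0.3, 0.1, -0.6]
gripper_width: 43.1
```

Call:
move_arm([
  [0.0,0,0,-20,0,0,0],
  [0.0,0,0,-36,0,0,0],
  [0.0,0,0,-36,0,0,0],
])

```text
clock: 4.48
position: [456.1, -125.7, 37.2]
ee_rot: [0.755, -0.655, -0.003, 0.003]
contact_force: [0.1, -0.5, -0.1]
gripper_width: 42.8
```

Run:
```python
from h import *
s=readout.read_state(); print({k:np.round(v,3) for k,v in s.items() if k in('position','ee_rot','contact_force','gripper_width')})
p=shot('wrist','w3.png')
p=shot('side','s3.png');q=proj(p,[[458,-126,5],[493,-121,5]]);print(q)
cv2.imwrite('pics/s3c.png',cv2.resize(p['frame'][200:340,170:370],None,fx=4,fy=4,interpolation=cv2.INTER_CUBIC))
```

```text
{'position': array([ 456.107, -125.696,   37.17 ]), 'ee_rot': array([ 0.755, -0.655, -0.003,  0.003]), 'contact_force': array([ 0.064, -0.474, -0.142]), 'gripper_width': np.float64(42.847)}
[[213.40043463 286.24735115]
 [231.62894979 283.81094794]]
```

View pics/w3.png

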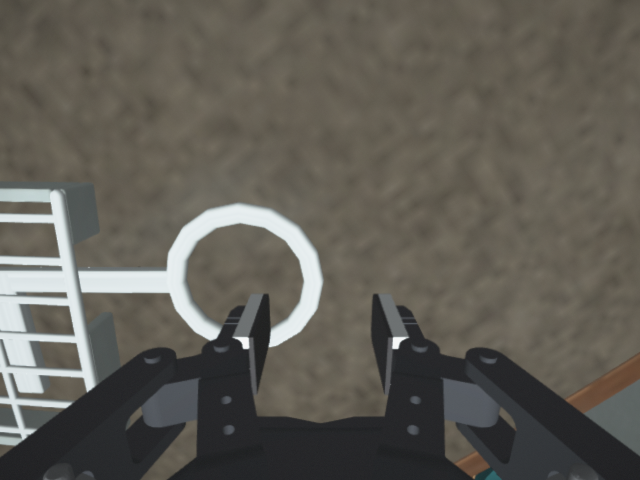

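View pics/s3c.png

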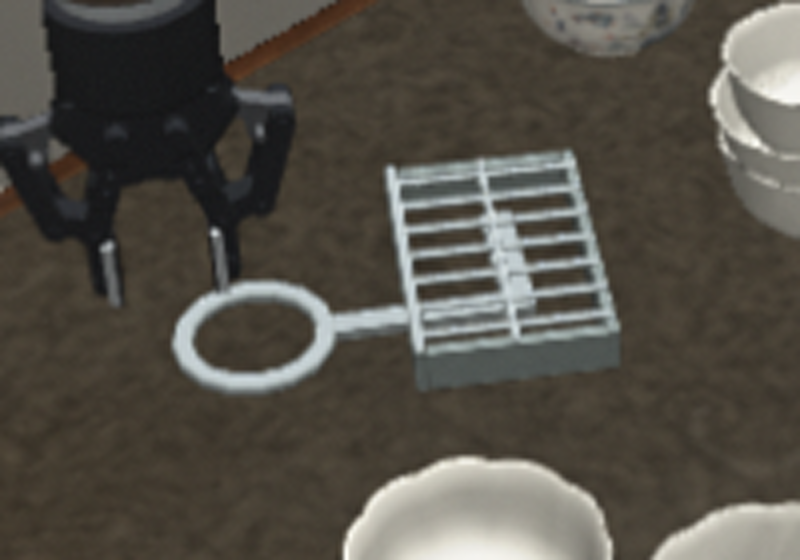

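Run:
```python
from h import *
s=readout.read_state(); print({k:np.round(v,4) for k,v in s.items()})
p=shot('wrist')
g=cv2.cvtColor(p['frame'],cv2.COLOR_BGR2GRAY)
print(back(p,[[244,276],[212,276],[167,281],[90,280],[322,276]],[5]).round(1))
print(proj(p,[[493,-121,5],[458.3,-125.8,5],[533,-115,5]]))
for n,z in [('ring_center',5),('guard_mouth',0)]:
    for q in nets.tip_of(n,p)[:2]: print(n,q['conf'],q['uv'],back(p,q['uv'],z))
```

```text
{'clock': np.float64(4.5833), 'joints': array([ 7.550e-02,  3.790e-01, -5.889e-01,  5.000e-04, -6.036e-01,
        6.660e-02]), 'joint_vel': array([ 0.001 , -0.0354,  0.0206,  0.0046,  0.0003, -0.0005]), 'joint_efforts': array([-7.70000e-02, -3.03148e+01,  1.08811e+01,  2.41220e+00,
       -2.11000e-02, -3.00000e-04]), 'position': array([ 458.8402, -125.6344,   40.3408]), 'ee_rot': array([ 7.557e-01, -6.550e-01, -1.000e-04,  3.000e-04]), 'contact_force': array([ 0.3282, -0.1131,  0.3933]), 'wrist_torque': array([ 0.0015, -0.0093,  0.0316]), 'gripper_width': np.float64(42.5607)}
[[ 496.5 -121.2    5. ]
 [ 512.9 -118.8    5. ]
 [ 536.4 -112.5    5. ]
 [ 577.9 -106.8    5. ]
 [ 456.6 -127.     5. ]]
[[250.60907771 277.3203484 ]
 [318.42277171 277.76223993]
 [173.4714463  277.4622644 ]]
```

Call:
move_arm([
  [0.0,3.5,1,-12,0,0,0],
  [0.0,3.5,1,-22,0,0,0],
  [0.0,3.5,1,-29,0,0,0],
  [0.0,3.5,1,-33,0,0,0],
  [0.0,3.5,1,-35,0,0,0],
])

```text
clock: 5.15
position: [462.2, -124.6, 5.4]
ee_rot: [0.756, -0.655, 0.0, -0.0]
contact_force: [-0.5, 0.4, -0.5]
gripper_width: 42.5
```

Call:
move_arm([
  [0.0,0,0,-1,0,0,0],
  [0.0,0,0,-2,0,0,0],
  [0.0,0,0,-3,0,0,0],
  [0.0,0,0,-3,0,0,0],
])

```text
clock: 5.48
position: [462.2, -124.6, 2.5]
ee_rot: [0.755, -0.655, 0.0, -0.0]
contact_force: [0.1, 0.2, -1.2]
gripper_width: 43.2
```

Run:
```python
from h import *
s=readout.read_state(); print({k:np.round(v,3) for k,v in s.items() if k in('position','ee_rot','contact_force','gripper_width')})
p=shot('wrist','w4.png')
p=shot('side','s4.png')
cv2.imwrite('pics/s4c.png',cv2.resize(p['frame'][200:340,170:370],None,fx=4,fy=4,interpolation=cv2.INTER_CUBIC))
```

```text
{'position': array([ 462.186, -124.644,    2.454]), 'ee_rot': array([ 0.755, -0.655,  0.   , -0.   ]), 'contact_force': array([ 0.12 ,  0.204, -1.248]), 'gripper_width': np.float64(43.204)}
```

View pics/w4.png

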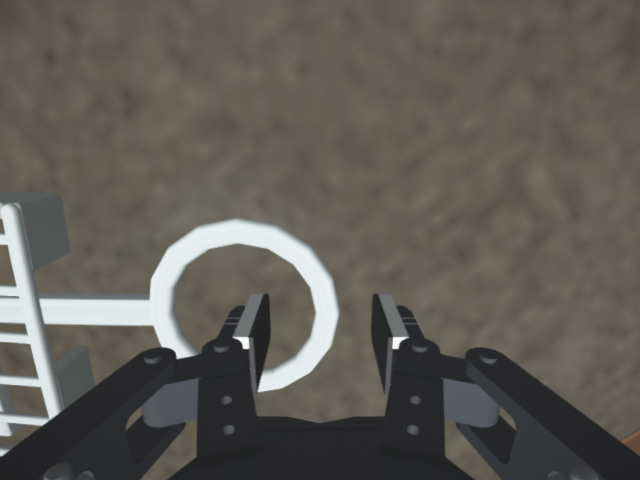

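View pics/s4c.png

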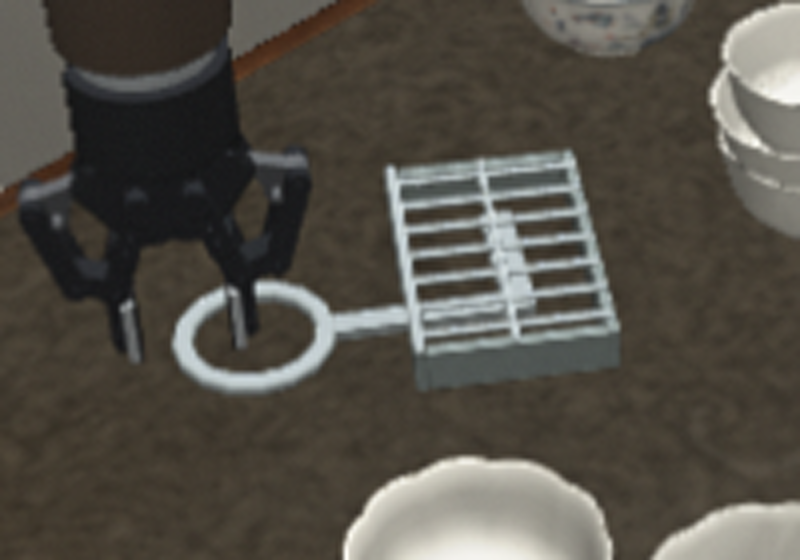

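Call:
move_arm([
  [0.0,-3,-0.5,-1,0,0,0],
  [-0.4,-3,-0.5,-1,0,0,0],
  [-0.7,-3,-0.5,-1,0,0,0],
  [-0.9,-3,-0.5,-1,0,0,0],
  [-1,-3,-0.5,-1,0,0,0],
])

```text
clock: 6.0
position: [459.4, -125.3, 1.6]
ee_rot: [0.755, -0.655, 0.0, -0.0]
contact_force: [0.1, -1.3, 2.7]
gripper_width: 8.3
```

Call:
move_arm([
  [-1,0,0,0,0,0,0],
  [-1,0,0,0,0,0,0],
  [-1,0,0,0,0,0,0],
])

```text
clock: 6.25
position: [459.5, -125.2, 1.6]
ee_rot: [0.755, -0.655, 0.0, -0.0]
contact_force: [0.5, -1.7, 3.3]
gripper_width: 7.8
```

Run:
```python
from h import *
s=readout.read_state(); print({k:np.round(v,3) for k,v in s.items() if k in('position','ee_rot','contact_force','gripper_width')})
p=shot('wrist','w5.png')
p=shot('side','s5.png')
cv2.imwrite('pics/s5c.png',cv2.resize(p['frame'][200:340,170:370],None,fx=4,fy=4,interpolation=cv2.INTER_CUBIC))
```

```text
{'position': array([ 459.457, -125.237,    1.587]), 'ee_rot': array([ 0.755, -0.655,  0.   , -0.   ]), 'contact_force': array([ 0.476, -1.733,  3.332]), 'gripper_width': np.float64(7.835)}
```

View pics/w5.png

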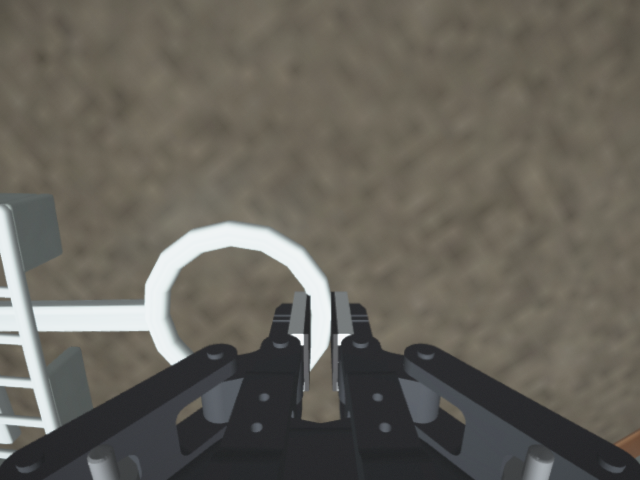

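View pics/s5c.png

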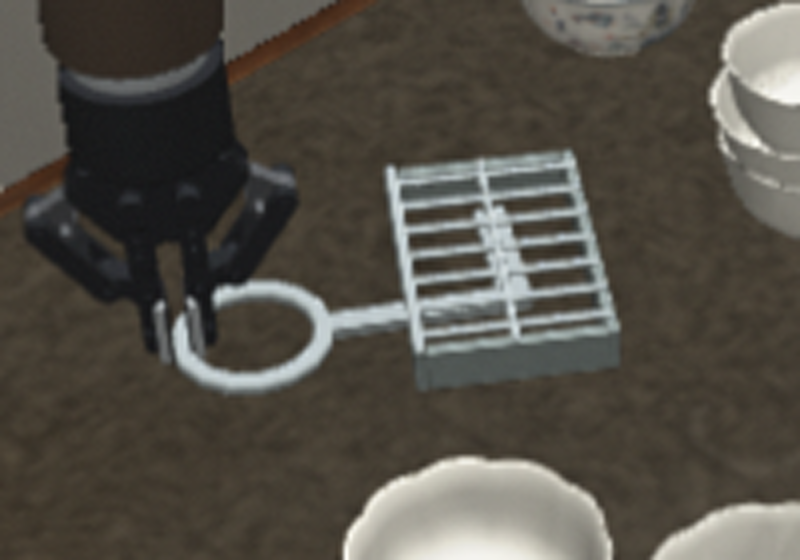

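Run:
```python
from h import *
p=shot('wrist','w6.png')
g=p['frame'].astype(int)
for c in (60,80,100,120,140):
    col=g[280:350,c].sum(1)
    hi=np.nonzero(col>600)[0]; print(c,hi.min()+280,hi.max()+280, back(p,[[c,(hi.min()+hi.max())/2+280]],8).round(1))
for cam in ('scene','side'):
    q=shot(cam)
    for n,z in [('ring_center',5),('heel',4),('blade_tip',4),('guard_mouth',0)]:
        for r in nets.tip_of(n,q)[:1]: print(cam,n,round(r['conf'],2),back(q,r['uv'],z)[0].round(1))
```

```text
60 307 330 [[ 567.1 -107.5    8. ]]
80 306 330 [[ 558.1 -109.2    8. ]]
100 306 330 [[ 549.3 -110.6    8. ]]
120 306 330 [[ 540.7 -112.     8. ]]
140 306 330 [[ 532.1 -113.4    8. ]]
scene ring_center 0.56 [ 496.2 -114.1    5. ]
scene heel 0.92 [624.4 -97.7   4. ]
scene blade_tip 0.86 [613.1 -33.7   4. ]
scene guard_mouth 0.69 [ 564.2 -115.3    0. ]
side ring_center 0.85 [ 498.8 -120.7    5. ]
side heel 0.86 [ 617.7 -109.6    4. ]
side blade_tip 0.7 [613.2 -32.1   4. ]
side guard_mouth 0.88 [ 567.3 -110.6   -0. ]
```

```bash
cat > mk.py <<'E'
from plan import *
from scipy.ndimage import gaussian_filter1d
p=shot('wrist')
im=dict(fx=0)
O=np.array([565.5,-111.5]);gy=np.radians(6.9)
rot=lambda a:np.array([[np.cos(a),-np.sin(a)],[np.sin(a),np.cos(a)]])
sy=np.radians(9.3);ring=np.array([494.1,-120.]);heel=ring+130*rot(sy)[:,0]
T=np.array([459.5,-125.2]);g=rot(-sy)@(T-heel)
h0=rot(-gy)@(heel-O);th0=9.3-6.9
print('start',h0,th0)
path=plan((54,0,0),(-90,-4,-88))[:,:3]
path=np.r_[[[*h0,th0]],path,[[-92,-14,-88],[-92,-26,-88]]]
# resample by TCP arclength
def tcp(q): return O+rot(gy)@q[:2]+rot(gy+np.radians(q[2]))@g
def resample(path,ds):
    tp=np.array([tcp(q) for q in path]);s=np.r_[0,np.cumsum(np.hypot(*np.diff(tp,axis=0).T)+1e-6)]
    u=np.linspace(0,s[-1],int(np.ceil(s[-1]/ds))+1)
    return np.c_[[np.interp(u,s,path[:,k]) for k in range(3)]].T
q=resample(path,1.);q=gaussian_filter1d(q,10,axis=0,mode='nearest');q[0]=path[0]
q=resample(q,8.)
cl=np.array([clear([a[0]],[a[1]],np.radians(a[2]))[0] for a in q])
tp=np.array([tcp(a) for a in q]);w=np.radians(q[:,2]-q[0,2])
np.save('path.npy',np.c_[q,tp,w,cl])
print(len(q))
for i in range(0,len(q)): print(i,q[i].round(1),(tp[i]-tp[0]).round(1),w[i].round(3),cl[i].round(1))
E
python3 mk.py
```

```text
start [57.98193057  5.58316787] 2.4000000000000004
cost 481.15051400683564
36
0 [58.   5.6  2.4] [0. 0.] 0.0 12.6
1 [50.3  1.9  0.8] [-7.9 -0. ] -0.028 14.7
2 [42.4  0.4 -0. ] [-15.8  -0.2] -0.042 15.6
3 [34.9 -0.3 -1.1] [-23.5   1.3] -0.061 15.6
4 [29.9 -1.4 -3.6] [-28.9   6.8] -0.104 15.4
5 [27.5 -2.7 -6.7] [-31.4  14.3] -0.159 15.3
6 [26.  -3.9 -9.9] [-32.4  22.1] -0.215 15.1
7 [ 24.6  -4.9 -13.1] [-33.  30.] -0.27 14.7
8 [ 22.7  -5.6 -16.2] [-33.6  37.9] -0.324 14.2
9 [ 20.4  -5.9 -19.2] [-34.2  45.7] -0.376 13.7
10 [ 18.1  -6.  -22.1] [-34.4  53.6] -0.428 13.1
11 [ 16.1  -6.  -25. ] [-33.9  61.5] -0.479 12.6
12 [ 14.4  -6.  -28. ] [-32.8  69.3] -0.531 12.0
13 [ 12.8  -6.  -31. ] [-31.  77.] -0.582 11.3
14 [ 11.4  -5.7 -33.9] [-28.8  84.6] -0.633 10.5
15 [  9.7  -5.1 -36.7] [-26.7  92.2] -0.683 9.8
16 [  7.6  -4.4 -39.6] [-24.5  99.8] -0.733 8.8
17 [  5.7  -4.1 -42.6] [-21.5 107. ] -0.786 8.3
18 [  3.9  -4.  -45.7] [-17.8 114. ] -0.84 8.1
19 [  1.9  -4.  -49. ] [-13.8 120.8] -0.896 8.0
20 [ -0.   -4.  -52.2] [ -9.3 127.3] -0.953 8.0
21 [ -1.7  -4.  -55.4] [ -4.2 133.3] -1.008 8.3
22 [ -3.2  -4.  -58.5] [  1.2 139. ] -1.064 9.1
23 [ -4.9  -4.  -61.8] [  7.1 144.3] -1.12 9.8
24 [ -6.8  -4.  -65.1] [ 13.2 149.3] -1.178 10.2
25 [ -8.9  -4.  -68.5] [ 19.5 154. ] -1.237 10.7
26 [-12.1  -4.  -72.2] [ 26.1 158.4] -1.303 11.2
27 [-19.   -4.  -77.2] [ 32.5 163. ] -1.39 11.9
28 [-42.4  -4.  -84.8] [ 30.3 166.1] -1.523 13.5
29 [-53.   -4.  -85.8] [ 22.5 165.3] -1.539 13.6
30 [-61.4  -4.  -86. ] [ 14.6 164.4] -1.542 13.2
31 [-69.5  -4.  -86. ] [  6.8 163.5] -1.543 13.2
32 [-77.8  -4.2 -86.2] [ -1.  162.4] -1.545 15.9
33 [-87.4  -6.4 -86.9] [ -8.1 159.5] -1.559 20.5
34 [-91.1 -14.2 -87.8] [ -8.4 151.7] -1.574 21.0
35 [-91.9 -22.1 -88. ] [ -7.7 143.8] -1.578 21.7
```

Call:
move_arm([
  [-1,-4,0,0,0,0,-0.014],
  [-1,-8,0,0,0,0,-0.028],
  [-1,-12,0,0,0,0,-0.035],
  [-1,-16,0,0,0,0,-0.042],
  [-1,-20,0.5,0,0,0,-0.05],
])

```text
clock: 7.37
position: [439.7, -124.5, 1.6]
ee_rot: [0.739, -0.674, 0.001, -0.001]
contact_force: [4.5, 0.1, 2.3]
gripper_width: 7.9
```

Run:
```python
from h import *
s=readout.read_state(); print({k:np.round(v,3) for k,v in s.items() if k in('position','ee_rot','contact_force','gripper_width','wrist_torque')})
p=shot('wrist','w7.png')
g=p['frame'].astype(int)
for c in (40,60,80,100,120,140):
    col=g[270:350,c].sum(1)
    hi=np.nonzero(col>600)[0]; print(c,hi.min()+270,hi.max()+270, back(p,[[c,(hi.min()+hi.max())/2+270]],8).round(1))
```

```text
{'position': array([ 439.676, -124.46 ,    1.571]), 'ee_rot': array([ 0.739, -0.674,  0.001, -0.001]), 'contact_force': array([4.545, 0.058, 2.346]), 'wrist_torque': array([ 0.003, -1.207, -0.01 ]), 'gripper_width': np.float64(7.926)}
40 309 333 [[ 557.6 -109.8    8. ]]
60 309 332 [[ 548.3 -111.1    8. ]]
80 309 332 [[ 539.3 -112.2    8. ]]
100 308 332 [[ 530.3 -113.4    8. ]]
120 308 332 [[ 521.6 -114.4    8. ]]
140 307 331 [[ 512.9 -115.8    8. ]]
```

View pics/w7.png

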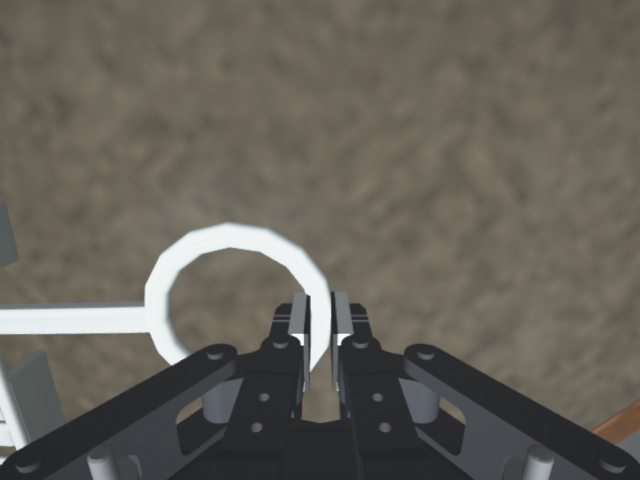

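Call:
move_arm([
  [-1,-3.5,1,0.5,0,0,-0.011],
  [-1,-9,6.3,0.5,0,0,-0.054],
  [-1,-11.4,13.8,0.5,0,0,-0.109],
  [-1,-12.4,21.6,0.5,0,0,-0.165],
  [-1,-13,29.5,0.5,0,0,-0.22],
])

```text
clock: 7.83
position: [423.2, -95.8, 1.5]
ee_rot: [-0.659, 0.752, 0.001, -0.002]
contact_force: [0.9, -5.3, 4.5]
gripper_width: 7.7
```

```bash
cat > chk.py <<'E'
import sys
from h import *
t=sys.argv[1]
s=readout.read_state(); print({k:np.round(v,3) for k,v in s.items() if k in('position','ee_rot','contact_force','gripper_width','wrist_torque')})
p=shot('side'); q=shot('scene'); w=shot('wrist','w%s.png'%t)
a=cv2.resize(p['frame'][200:340,170:370],None,fx=4,fy=4,interpolation=cv2.INTER_CUBIC)
cv2.imwrite('pics/s%s.png'%t,a)
b=cv2.resize(q['frame'][200:340,220:420],None,fx=4,fy=4,interpolation=cv2.INTER_CUBIC)
cv2.imwrite('pics/c%s.png'%t,b)
for cam,pp in (('side',p),('scene',q),('wrist',w)):
    for n,z in [('ring_center',5),('heel',4),('blade_tip',4),('guard_mouth',0)]:
        for r in nets.tip_of(n,pp)[:1]: print(cam,n,round(r['conf'],2),back(pp,r['uv'],z)[0].round(1))
E
python3 chk.py 8
```

```text
{'position': array([423.231, -95.794,   1.542]), 'ee_rot': array([-0.659,  0.752,  0.001, -0.002]), 'contact_force': array([ 0.902, -5.253,  4.54 ]), 'wrist_torque': array([-1.571, -0.277, -0.211]), 'gripper_width': np.float64(7.707)}
side ring_center 0.6 [ 464.9 -104.5    5. ]
side heel 0.55 [ 582.2 -128.8    4. ]
side blade_tip 0.92 [591.8 -59.9   4. ]
side guard_mouth 0.84 [ 567.3 -110.3    0. ]
scene ring_center 0.92 [460.1 -93.5   5. ]
scene heel 0.94 [ 590.7 -110.9    4. ]
scene blade_tip 0.89 [590.4 -49.3   4. ]
scene guard_mouth 0.58 [ 562.2 -119.8    0. ]
```

View pics/s8.png

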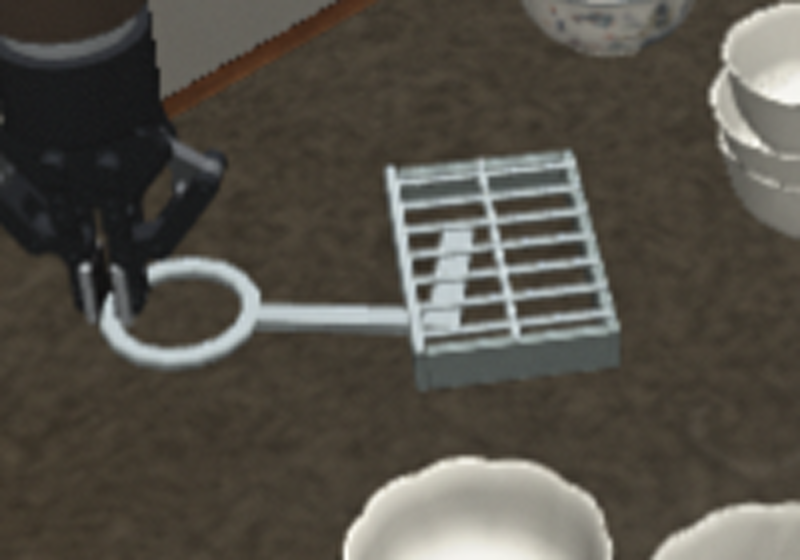

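View pics/w8.png

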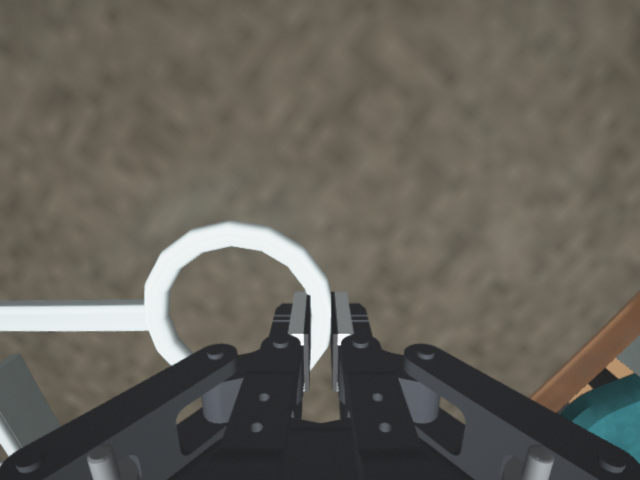

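Call:
move_arm([
  [-1,-0.6,7.9,0.5,0,0,-0.054],
  [-1,-1.2,15.7,0.7,0,0,-0.106],
  [-1,-1.4,23.6,0.7,0,0,-0.158],
  [-1,-0.9,31.5,0.7,0,0,-0.209],
  [-1,0.2,39.3,0.7,0,0,-0.261],
])

```text
clock: 9.0
position: [422.3, -56.6, 1.6]
ee_rot: [-0.555, 0.832, 0.002, -0.004]
contact_force: [0.1, -2.2, 1.1]
gripper_width: 7.8
```

```bash
python3 chk.py 9
```

```text
{'position': array([422.282, -56.606,   1.601]), 'ee_rot': array([-0.555,  0.832,  0.002, -0.004]), 'contact_force': array([ 0.1  , -2.163,  1.138]), 'wrist_torque': array([-0.67 ,  0.041, -0.04 ]), 'gripper_width': np.float64(7.845)}
side ring_center 0.85 [460.2 -65.6   5. ]
side blade_tip 0.8 [601.2 -47.5   4. ]
side guard_mouth 0.98 [ 568.9 -110.7   -0. ]
scene heel 0.84 [ 581.  -104.6    4. ]
scene blade_tip 0.68 [597.7 -48.5   4. ]
scene guard_mouth 0.8 [ 569.3 -111.3    0. ]
wrist blade_tip 0.7 [598.8 -47.6   4. ]
```

View pics/s9.png

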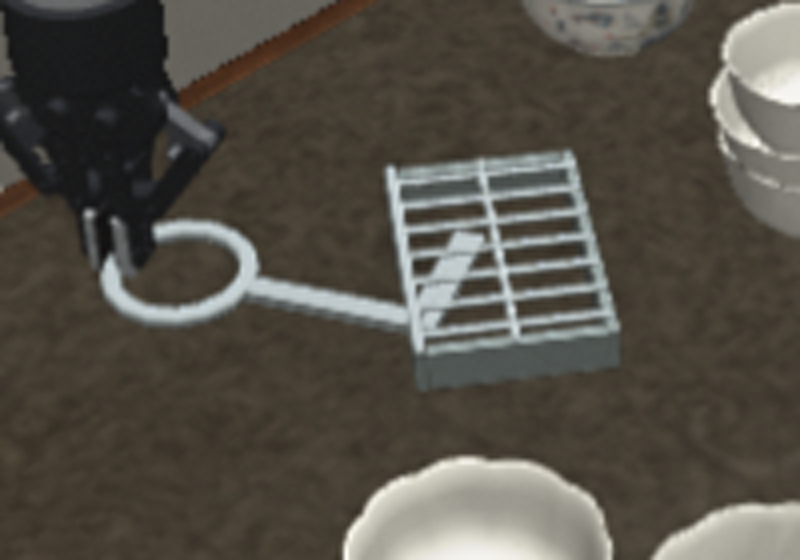

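View pics/c9.png

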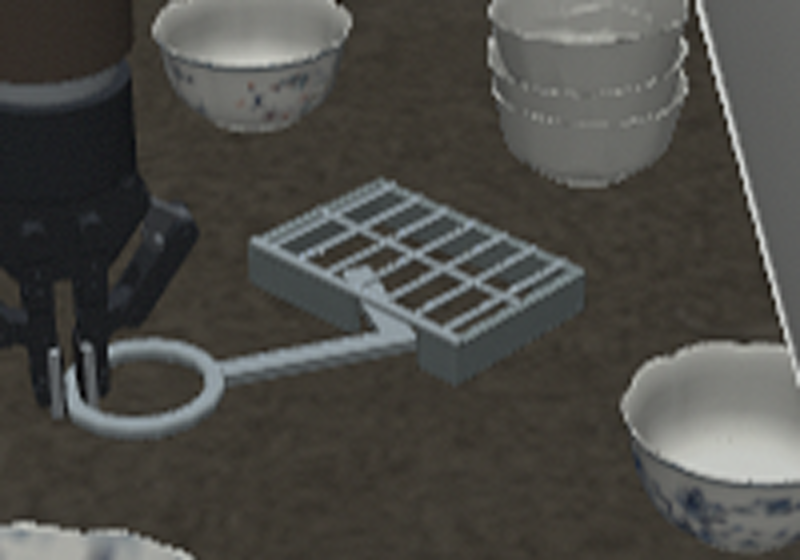

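Run:
```python
from h import *
s=readout.read_state(); print({k:np.round(v,3) for k,v in s.items()})
```

```text
{'clock': np.float64(9.75), 'joints': array([ 0.25 ,  0.398, -0.731, -0.   , -0.442, -0.64 ]), 'joint_vel': array([-0.001,  0.002,  0.002,  0.001,  0.001, -0.002]), 'joint_efforts': array([  0.186, -30.644,   9.556,   2.23 ,   0.255,   0.067]), 'position': array([426.242, -55.929,   2.491]), 'ee_rot': array([-0.557,  0.83 ,  0.   , -0.   ]), 'contact_force': array([ 0.047, -0.74 , -2.678]), 'wrist_torque': array([-0.042,  0.231, -0.02 ]), 'gripper_width': np.float64(7.84)}
```

Call:
move_arm([
  [-1,0.9,3.9,0,0,0,-0.026],
  [-1,1.8,7.7,0,0,0,-0.051],
  [-1,2.9,11.5,0,0,0,-0.077],
  [-1,4.0,15.3,0,0,0,-0.102],
  [-1,5.0,19.1,0,0,0,-0.127],
])

```text
clock: 10.17
position: [432.5, -36.3, 2.8]
ee_rot: [-0.503, 0.864, -0.0, 0.001]
contact_force: [1.2, -0.3, -2.4]
gripper_width: 7.7
```

Call:
move_arm([
  [-1,1.1,3.8,0,0,0,-0.025],
  [-1,2.2,7.6,0,0,0,-0.05],
  [-1,3.3,11.4,0,0,0,-0.075],
  [-1,4.8,15.0,0,0,0,-0.101],
  [-1,6.3,18.6,0,0,0,-0.128],
])

```text
clock: 10.58
position: [438.9, -17.5, 2.8]
ee_rot: [-0.447, 0.895, -0.0, 0.001]
contact_force: [1.2, 0.3, -1.7]
gripper_width: 8.0
```

```bash
python3 chk.py 10
```

```text
{'position': array([438.942, -17.54 ,   2.849]), 'ee_rot': array([-0.447,  0.895, -0.   ,  0.001]), 'contact_force': array([ 1.155,  0.274, -1.676]), 'wrist_torque': array([-0.002, -0.121,  0.036]), 'gripper_width': np.float64(8.002)}
side ring_center 0.89 [471.3 -34.8   5. ]
side heel 0.6 [ 575.4 -120.3    4. ]
side blade_tip 0.78 [619.5 -52.7   4. ]
side guard_mouth 0.69 [ 570.6 -106.6    0. ]
scene ring_center 0.86 [475.5 -17.5   5. ]
scene heel 0.77 [ 574.  -108.1    4. ]
scene blade_tip 0.84 [615.4 -51.8   4. ]
scene guard_mouth 0.98 [ 560.7 -113.3    0. ]
wrist blade_tip 0.74 [611.6 -50.9   4. ]
```

View pics/s10.png

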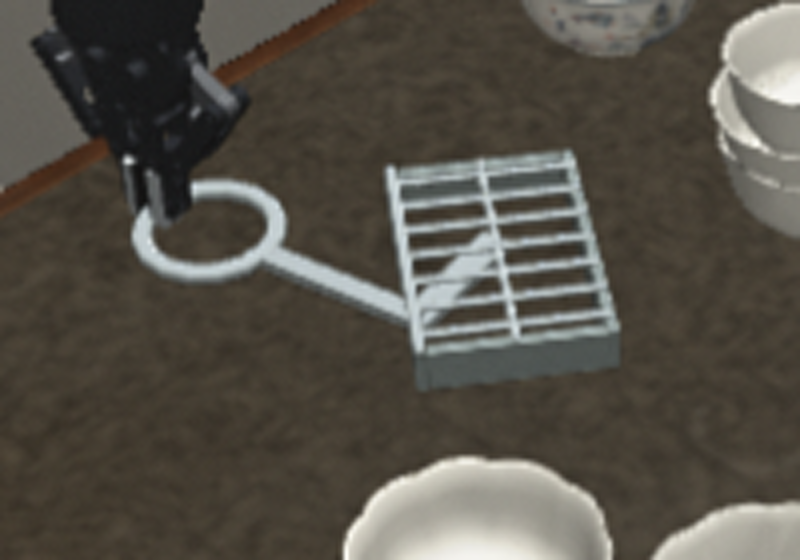

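View pics/c10.png

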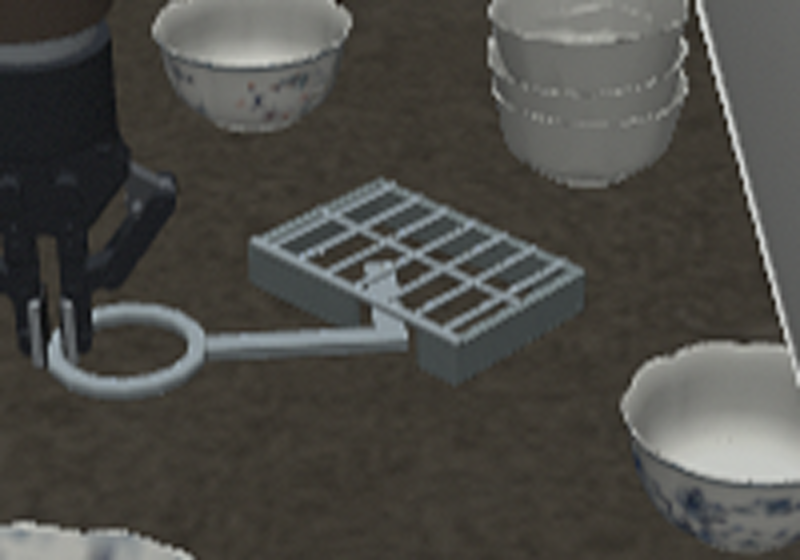

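View pics/w10.png

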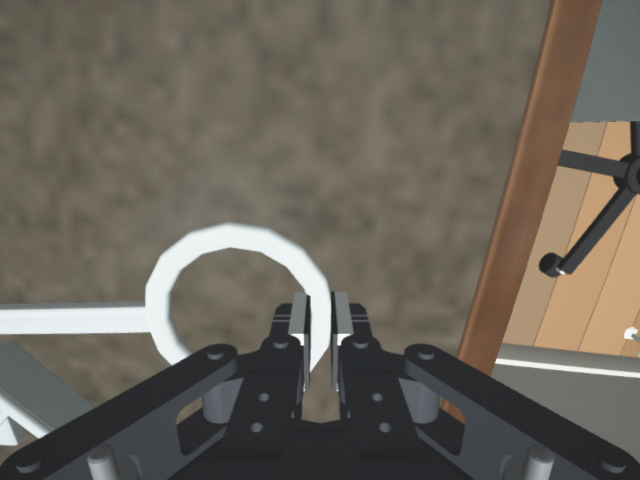

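Call:
move_arm([
  [-1,1.8,3.5,0,0,0,-0.027],
  [-1,3.7,7.0,0,0,0,-0.054],
  [-1,5.7,10.4,0,0,0,-0.082],
  [-1,7.7,13.8,0,0,0,-0.11],
  [-1,10.0,17.0,0,0,0,-0.139],
])

```text
clock: 11.75
position: [447.4, -1.0, 2.4]
ee_rot: [-0.383, 0.924, 0.0, -0.0]
contact_force: [1.2, -0.2, -2.0]
gripper_width: 8.2
```

Call:
move_arm([
  [-1,2.2,3.3,0,0,0,-0.028],
  [-1,4.8,6.3,0,0,0,-0.056],
  [-1,7.3,9.3,0,0,0,-0.083],
  [-1,10.0,12.2,0,0,0,-0.111],
  [-1,12.7,15.0,0,0,0,-0.139],
])

```text
clock: 12.17
position: [460.2, 14.0, 2.4]
ee_rot: [-0.318, 0.948, 0.0, -0.0]
contact_force: [0.2, 0.8, -1.7]
gripper_width: 7.8
```

```bash
python3 chk.py 11
```

```text
{'position': array([460.216,  14.013,   2.4  ]), 'ee_rot': array([-0.318,  0.948,  0.   , -0.   ]), 'contact_force': array([ 0.222,  0.757, -1.738]), 'wrist_torque': array([ 0.078, -0.154,  0.124]), 'gripper_width': np.float64(7.791)}
side ring_center 0.89 [487.4 -14.4   5. ]
side heel 0.68 [ 562.5 -125.4    4. ]
side blade_tip 0.93 [619.2 -62.4   4. ]
side guard_mouth 0.86 [ 569.6 -108.1    0. ]
scene ring_center 0.96 [481.6 -14.7   5. ]
scene heel 0.8 [ 569.4 -103.1    4. ]
scene blade_tip 0.86 [610.7 -70.5   4. ]
scene guard_mouth 0.76 [ 566.8 -114.6    0. ]
wrist blade_tip 0.77 [618.5 -66.1   4. ]
```

View pics/s11.png

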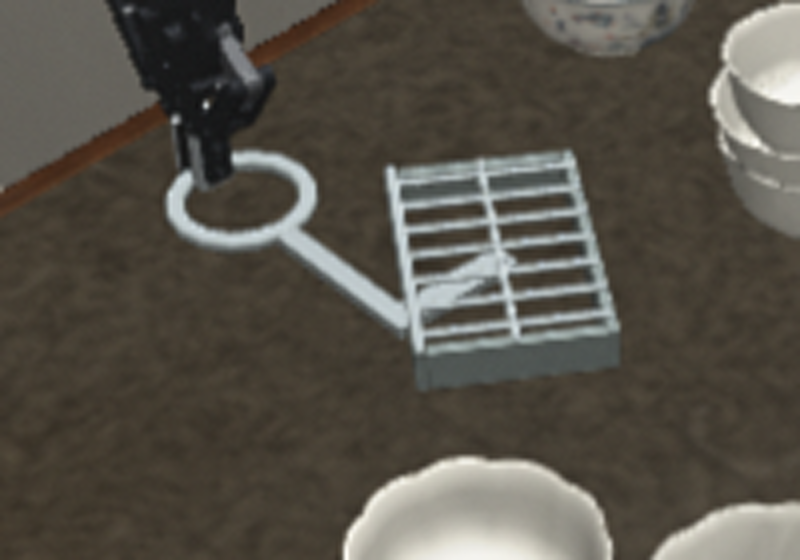

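View pics/c11.png

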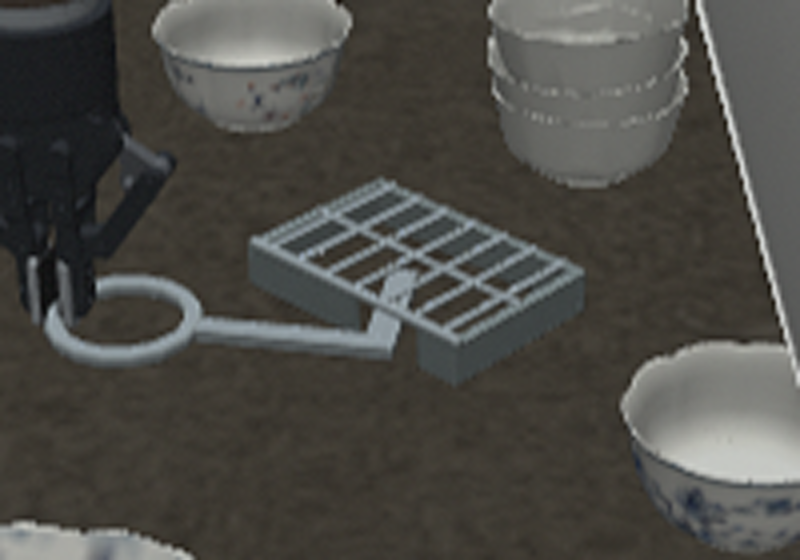

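Call:
move_arm([
  [-1,5.9,5.3,0,0,0,-0.056],
  [-1,12.0,10.3,0,0,0,-0.114],
  [-1,18.3,15.0,0,0,0,-0.173],
  [-1,21.6,17.2,0,0,0,-0.206],
  [-1,24.9,19.4,0,0,0,-0.239],
])

```text
clock: 13.33
position: [486.0, 33.6, 2.6]
ee_rot: [-0.203, 0.979, -0.0, 0.001]
contact_force: [1.2, -0.4, -2.2]
gripper_width: 7.6
```

```bash
python3 chk.py 12
python3 - <<'E'
from h import *
import sys
f=np.load('path.npy')
from plan import *
O=np.array([565.5,-111.5]);gy=np.radians(6.9)
for i in range(26,36): print(i,f[i].round(2))
E
```

```text
{'position': array([485.955,  33.593,   2.599]), 'ee_rot': array([-0.203,  0.979, -0.   ,  0.001]), 'contact_force': array([ 1.224, -0.403, -2.211]), 'wrist_torque': array([ 0.061, -0.24 ,  0.185]), 'gripper_width': np.float64(7.627)}
side ring_center 0.7 [508.9  -2.1   5. ]
side heel 0.66 [ 555.4 -120.8    4. ]
side blade_tip 0.69 [623.5 -93.1   4. ]
scene ring_center 0.93 [504.   13.7   5. ]
scene heel 0.82 [ 562.  -103.7    4. ]
scene blade_tip 0.56 [627.  -78.6   4. ]
scene guard_mouth 0.88 [ 563.2 -115.8    0. ]
wrist blade_tip 0.71 [619.4 -80.6   4. ]
26 [-12.09  -4.   -72.25 485.57  33.21  -1.3   11.24]
27 [-19.02  -4.   -77.24 492.02  37.76  -1.39  11.86]
28 [-42.42  -4.   -84.84 489.84  40.87  -1.52  13.54]
29 [-53.01  -4.   -85.78 481.98  40.14  -1.54  13.59]
30 [-61.44  -4.   -85.97 474.14  39.22  -1.54  13.22]
31 [-69.48  -4.01 -86.02 466.31  38.27  -1.54  13.17]
32 [-77.75  -4.16 -86.15 458.49  37.2   -1.55  15.91]
33 [-87.38  -6.37 -86.94 451.43  34.26  -1.56  20.51]
34 [-91.12 -14.17 -87.8  451.09  26.47  -1.57  21.02]
35 [-91.89 -22.08 -87.99 451.82  18.61  -1.58  21.65]
```

View pics/c12.png

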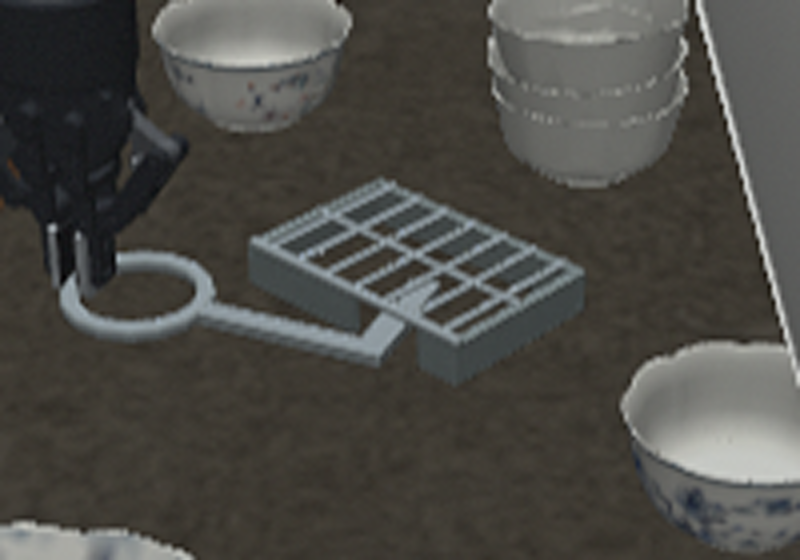

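View pics/w12.png

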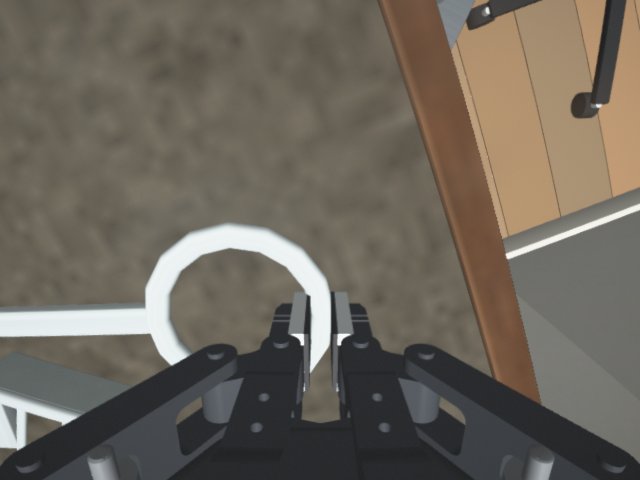

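Run:
```python
from h import *
p=shot('wrist')
X=back(p,[[380,5],[432,190],[497,400],[432,5],[500,250],[540,400]],0)[:,:2];print(X.round(1))
d=X[2]-X[0];d/=np.hypot(*d);n=np.array([-d[1],d[0]])
for i,f in enumerate(np.load('path.npy')):
    if i>=26: print(i,round(float(n@(f[3:5]-X[0])),1))
```

```text
[[368.1   6.5]
 [419.   53.8]
 [495.  131.8]
 [360.4  23.2]
 [429.5  92.1]
 [487.1 152.2]]
26 -63.5
27 -64.8
28 -61.1
29 -56.1
30 -51.2
31 -46.4
32 -41.6
33 -38.8
34 -44.1
35 -50.2
```

Call:
move_arm([
  [-1,6.4,4.6,0,0,0,-0.087],
  [-1,6.5,7.0,0,0,0,-0.155],
  [-1,4.3,7.7,0,0,0,-0.22],
  [-1,0.4,7.3,0,0,0,-0.228],
  [-1,-3.6,6.9,0,0,0,-0.236],
])

```text
clock: 14.55
position: [481.4, 40.2, 2.5]
ee_rot: [-0.087, 0.996, -0.0, 0.0]
contact_force: [0.4, -1.5, -0.9]
gripper_width: 8.0
```

```bash
python3 chk.py 13
```

```text
{'position': array([481.354,  40.159,   2.483]), 'ee_rot': array([-0.087,  0.996, -0.   ,  0.   ]), 'contact_force': array([ 0.389, -1.521, -0.884]), 'wrist_torque': array([-0.022, -0.248,  0.201]), 'gripper_width': np.float64(7.954)}
side ring_center 0.91 [491.5  -7.1   5. ]
side heel 0.72 [ 519.7 -127.4    4. ]
side blade_tip 0.67 [ 589.3 -111.6    4. ]
side guard_mouth 0.75 [ 572.8 -110.4    0. ]
scene ring_center 0.68 [483.5   4.6   5. ]
scene heel 0.96 [ 517.4 -110.9    4. ]
scene blade_tip 0.73 [ 585.7 -100.     4. ]
scene guard_mouth 0.9 [ 567.3 -116.5    0. ]
wrist blade_tip 0.7 [ 584.9 -102.3    4. ]
```

View pics/c13.png

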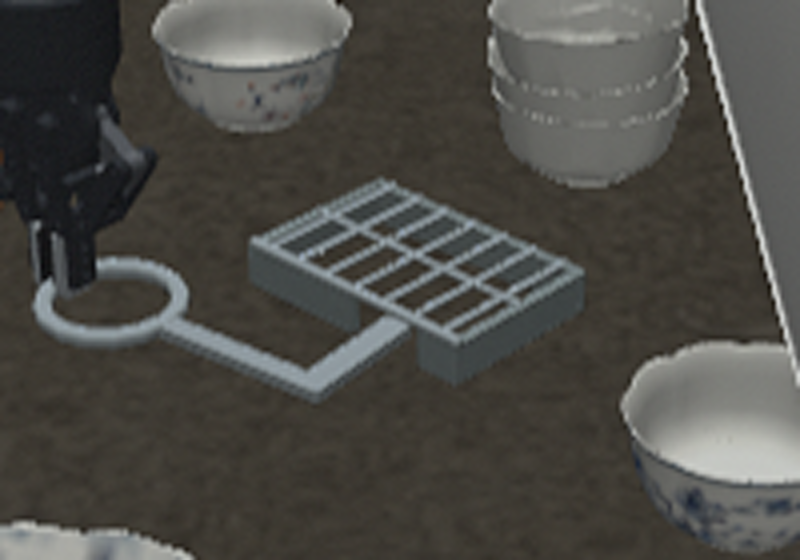

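View pics/s13.png

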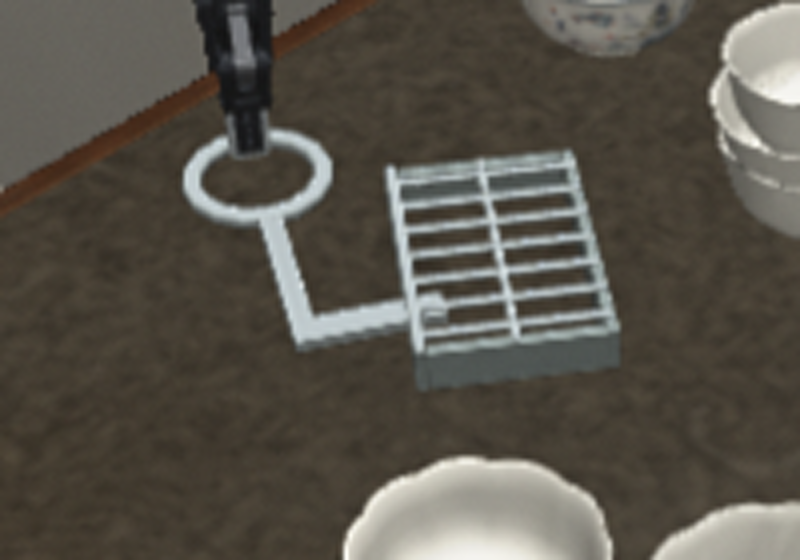

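Call:
move_arm([
  [-1,-7.8,-0.9,0,0,0,-0.003],
  [-1,-15.7,-1.9,0,0,0,-0.003],
  [-1,-23.5,-3.0,0,0,0,-0.006],
  [-1,-30.5,-6.0,0,0,0,-0.02],
  [-1,-34.0,-13.0,0,0,0,-0.03],
])

```text
clock: 15.72
position: [446.0, 27.0, 2.6]
ee_rot: [-0.072, 0.997, -0.0, -0.0]
contact_force: [-0.1, 0.2, -2.1]
gripper_width: 7.6
```

Call:
move_arm([
  [-1,-2,-5,0,0,0,-0.005],
  [-1,-2,-8,-0.5,0,0,-0.005],
  [-1,-2,-8,-0.7,0,0,-0.005],
  [-1,-2,-8,-0.7,0,0,-0.005],
])

```text
clock: 16.05
position: [445.4, 18.6, 1.7]
ee_rot: [-0.069, 0.998, -0.0, -0.0]
contact_force: [-0.3, -0.8, -1.6]
gripper_width: 7.7
```

```bash
python3 chk.py 14
```

```text
{'position': array([445.433,  18.582,   1.71 ]), 'ee_rot': array([-0.069,  0.998, -0.   , -0.   ]), 'contact_force': array([-0.258, -0.758, -1.554]), 'wrist_torque': array([-0.305, -0.005, -0.076]), 'gripper_width': np.float64(7.725)}
side ring_center 0.88 [453.1 -18.2   5. ]
side heel 0.81 [ 477.5 -148.     4. ]
side blade_tip 0.62 [ 541.3 -129.4    4. ]
side guard_mouth 0.91 [ 570.6 -109.3    0. ]
scene ring_center 0.86 [453.4  -2.9   5. ]
scene heel 0.84 [ 479.  -139.6    4. ]
scene blade_tip 0.9 [ 537.9 -131.8    4. ]
scene guard_mouth 0.75 [ 562.6 -112.9    0. ]
wrist blade_tip 0.73 [ 540.8 -127.2    4. ]
```

View pics/s14.png

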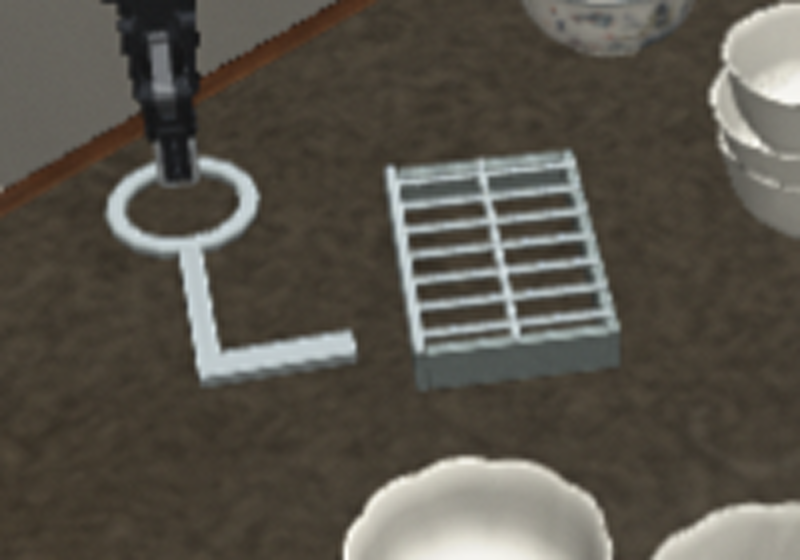

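View pics/w14.png

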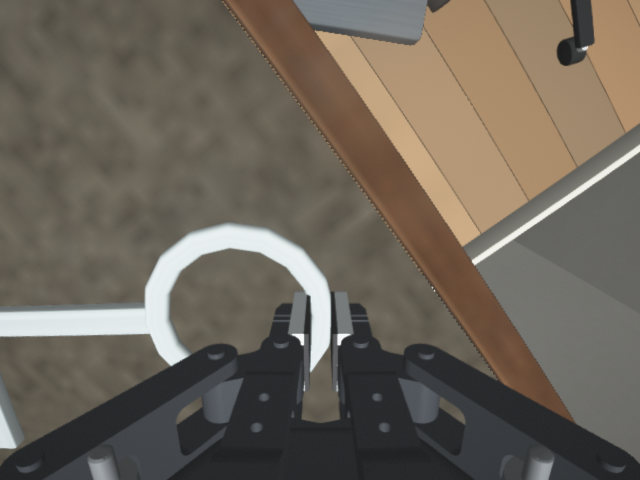

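Call:
move_arm([
  [-0.85,0,0,-0.3,0,0,0],
  [-0.7,0,0,-0.3,0,0,0],
  [-0.55,0,0,-0.3,0,0,0],
  [-0.4,0,0,-0.3,0,0,0],
  [-0.3,0,0,-0.3,0,0,0],
])

```text
clock: 17.22
position: [446.0, 19.4, 1.7]
ee_rot: [-0.069, 0.998, 0.0, 0.0]
contact_force: [-0.4, 0.1, -0.7]
gripper_width: 30.1
```

Call:
move_arm([
  [-0.3,0,0,0,0,0,0],
  [-0.3,0,0,0,0,0,0],
  [-0.3,0,0,0,0,0,0],
  [-0.3,0,0,0,0,0,0],
])

```text
clock: 17.55
position: [445.6, 19.2, 1.5]
ee_rot: [-0.069, 0.998, 0.0, 0.0]
contact_force: [-0.0, -0.1, -0.3]
gripper_width: 29.8
```

```bash
python3 chk.py 15
```

```text
{'position': array([445.611,  19.178,   1.534]), 'ee_rot': array([-0.069,  0.998,  0.   ,  0.   ]), 'contact_force': array([-0.045, -0.139, -0.306]), 'wrist_torque': array([-0.009, -0.024,  0.02 ]), 'gripper_width': np.float64(29.847)}
side ring_center 0.69 [456.  -15.6   5. ]
side heel 0.96 [ 476.  -148.2    4. ]
side blade_tip 0.9 [ 540.3 -137.2    4. ]
side guard_mouth 0.56 [ 568.9 -114.4    0. ]
scene ring_center 0.6 [456.6  -2.7   5. ]
scene heel 0.81 [ 471.9 -138.7    4. ]
scene blade_tip 0.66 [ 543.9 -126.6    4. ]
scene guard_mouth 0.77 [ 564.2 -110.9    0. ]
wrist blade_tip 0.98 [ 542.3 -127.9    4. ]
```

View pics/w15.png

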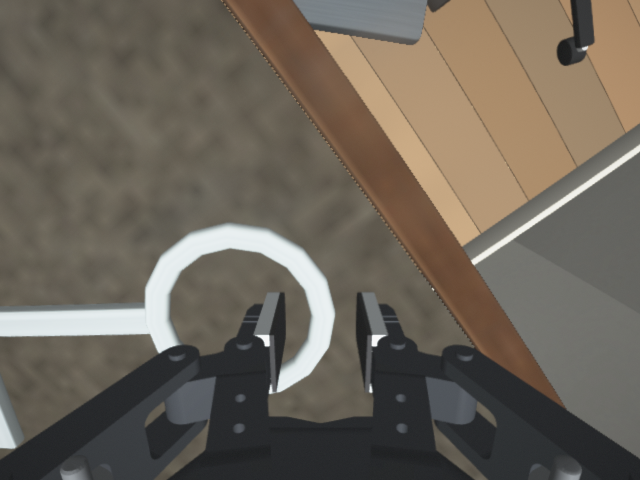

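Bar free between the pads. Lift straight up.

Call:
move_arm([
  [-0.3,0,0,6,0,0,0],
  [-0.3,0,0,16,0,0,0],
  [-0.3,0,0,30,0,0,0],
  [-0.3,0,0,50,0,0,0],
  [-0.3,0,0,80,0,0,0],
])

```text
clock: 18.72
position: [443.9, 18.6, 81.1]
ee_rot: [-0.069, 0.998, -0.001, -0.002]
contact_force: [0.4, 0.6, 0.0]
gripper_width: 29.7
```

Call:
move_arm([
  [-0.3,0,0,40,0,0,0],
  [-0.3,0,0,80,0,0,0],
  [-0.3,0,0,110,0,0,0],
  [-0.3,0,0,120,0,0,0],
  [-0.3,0,0,120,0,0,0],
])

```text
clock: 19.13
position: [447.2, 19.7, 205.4]
ee_rot: [-0.07, 0.998, 0.001, 0.004]
contact_force: [1.0, 0.1, -0.1]
gripper_width: 29.9
```

```bash
python3 chk.py 16
python3 - <<'E'
from h import *
a=cv2.imread('pics/side0.png');p=shot('side','sideF.png')
d=cv2.absdiff(a,p['frame']).max(2)
for n,(x0,y0,x1,y1) in dict(guard=(264,234,330,300),bowlR=(250,310,326,376),bowlL=(295,170,350,215),bottle=(350,160,370,194)).items():
    print(n,(d[y0:y1,x0:x1]>25).sum())
E
```

```text
{'position': array([447.242,  19.663, 205.441]), 'ee_rot': array([-0.07 ,  0.998,  0.001,  0.004]), 'contact_force': array([ 1.007,  0.103, -0.072]), 'wrist_torque': array([-0.032,  0.098, -0.034]), 'gripper_width': np.float64(29.919)}
side ring_center 0.85 [460.6 -20.4   5. ]
side heel 0.79 [ 474.9 -141.5    4. ]
side blade_tip 0.98 [ 546.  -133.8    4. ]
side guard_mouth 0.8 [ 563.4 -115.2    0. ]
scene ring_center 0.94 [443.1 -23.5   5. ]
scene heel 0.7 [ 476.6 -135.3    4. ]
scene blade_tip 0.93 [ 539.3 -135.3    4. ]
scene guard_mouth 0.77 [ 563.8 -115.4    0. ]
wrist heel 0.56 [ 473.4 -142.7    4. ]
wrist blade_tip 0.76 [ 543.6 -127.8    4. ]
wrist guard_mouth 0.62 [ 567.9 -110.3    0. ]
guard 316
bowlR 0
bowlL 0
bottle 0
```

View pics/sideF.png

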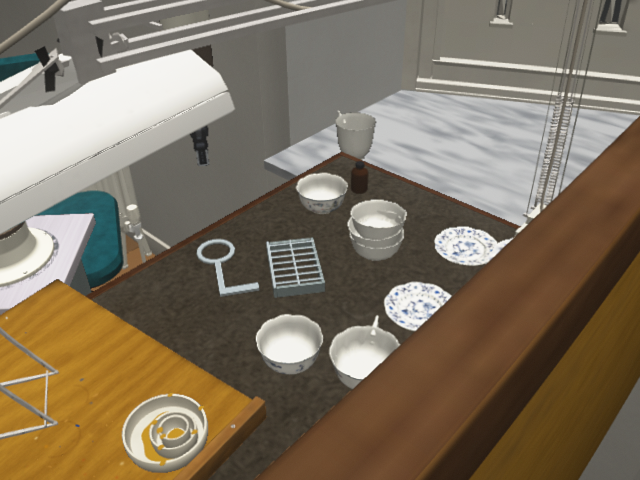

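View pics/w16.png

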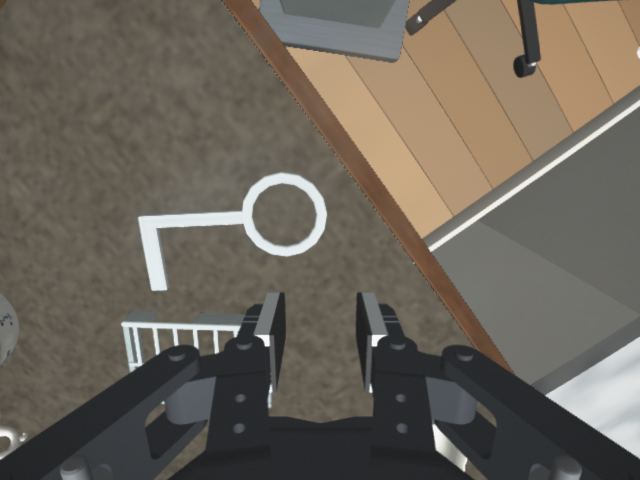

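Run:
```python
from h import *
a=cv2.imread('pics/side0.png');p=shot('side')
d=cv2.absdiff(a,p['frame']).max(2)
print('guard back strip',(d[234:252,264:330]>25).sum(),'right wall',(d[286:300,274:330]>25).sum(),'rear',(d[234:300,310:330]>25).sum())
print({k:np.round(v,2) for k,v in readout.read_state().items() if k in('joint_vel','contact_force','clock')})
print(workorder.job_done())
```

```text
guard back strip 0 right wall 0 rear 0
{'clock': np.float64(19.98), 'joint_vel': array([-0., -0.,  0.,  0.,  0., -0.]), 'contact_force': array([-0.2 , -0.32,  0.  ])}
the job is handed in; nothing more can be done
None
```

The scraper is out of the guard and lying flat on the bench, with its blade tip about 22–25 mm in front of the front wall. I handed the job in at about 20 s of the 58 s allowed.

I pinched the far side of the ring bar, drew the scraper straight out about 25 mm, then swung the ring about 88° to the left. The planned path kept about 8 mm of clearance to the guard. Once the blade pointed inward I pulled it out through the opening, shifted it a little to the right, released it and lifted the gripper to 205 mm.

**Last checks:**
- **Forces:** the wrist force stayed at about 7 N or less in every reading. It was near zero at the end, with the arm still and clear of everything.
- **Other objects:** before and after pictures from the side camera show no change at the two bowls, the bottle or the guard's left, right and rear walls. The only changed pixels in the guard's area (316) fit the scraper having left it.

**Disagreements:**
- **Network points:** the networks' points differed by up to about 20 mm between cameras, mostly on the ring centre. I used the wrist-camera measurements checked against the known sizes instead.
- **Grip width:** the gripper read about 7.8 mm on the 10 mm bar, but the hold did not slip.

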